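# Pack heel blocks into a carrying cradle under retaining bars

## Robot

A 7-joint arm with a two-finger parallel gripper is mounted at the origin on the work surface. World frame = base frame: x ahead of the robot, y to its left, z up, the work surface at z = 0. Lengths are in m, angles in rad, forces in N, time in s.
With the tool pointing down it reaches from about 0.425 to 0.875 m from the base axis. Payload 4.7 kg.
Tool frame: the origin (TCP) lies between the finger pads; the fingertips stand 8 mm ahead of it and the grasp point (between the pads) lies 11 mm behind it; z points along the fingers, y is the line along which they close (so a half turn about z gives the same grasp; the last joint's range is limited). The gripper opens to 87 mm and grips with 3 to 60 N. Pads are 19 mm wide; open, the fingers measure 117 mm over their backs; the gripper's body (75 mm by 190 mm) begins 51 mm behind the grasp point.
Start: joints at [-1.101, 0.321, -0.07, 1.45, 0.023, 1.371, -0.057], TCP at [0.286, 0.584, 0.231] pointing down, gripper open.
Joint ranges: [-2.86, 2.86], [-0.3, 2.09], [-1.38, 1.24], [0.06, 2.45], [-1.56, 4.7], [0.09, 2.05], [-2.69, 2.69]. Speed limits (rad/s): [2.57, 2.57, 3.14, 3.14, 3.14, 3.14, 3.14].

## Interface

Orientations are given as a unit quaternion [w, x, y, z].
In Python, from bench import r, eoat, viewer, ticket, read_t, read_qpos, read_joint_vel, read_effort, read_tool_pos, read_orientation, read_contact_force, read_torque, read_finger_gap, read_finger_force gives the robot as it stands. Calls block until the motion is done:
- r.move_pose(position, orientation): joint-space move of the TCP to a pose.
- r.move_linear(position, feed=0.15, rot=None, threshold=None): straight line of the TCP; rot=None keeps the orientation; feed is the mean speed in m/s. With threshold (N) it stops when the force on the tool has changed by that much, and returns True; else False.
- r.goto_joints(angles): joint-space move.
- eoat.move_gripper(opening, squeeze=None): opening from 0.0 (shut) to 1.0 (fully open); squeeze is the grip in N (None keeps the last); returns when the fingers have stopped.
- r.pause(seconds).
- r.solve_ik(position, orientation): joint angles nearest the present ones, or None.
- viewer.capture(name): name is "scene" or "top" or "wrist"; returns (picture, depth): 420x560x3 uint8, red, green, blue; 420x560 float32, m along the optical axis (not along the pixel's ray), 0 where there is no reading.
- viewer.calibration(name): a dict with "mtx" (3x3 intrinsics, pixels), "rvec" (rotation vector, rad) and "tvec" (3), from world to camera coordinates, as OpenCV has them. Camera axes: x right, y down, z forward; pixel columns grow to the right and rows downward; lengths in m; the calibration is good to about 2 mm. A picture is of the moment at which its call begins: read the wrist's pose just before it. calibration takes no time and is no camera call; for the wrist camera it gives the pose at the moment of the call.
A pose or a line that the arm cannot do raises r.PlanningError and nothing moves.
- ticket.job_done(): hands the job in; it is judged then, once.
Readings, each from a call of its own:
- read_t(): time.
- read_qpos(): joint angles.
- read_joint_vel(): joint speeds.
- read_effort(): joint torques, N m.
- read_tool_pos(): TCP position.
- read_orientation(): TCP orientation.
- read_contact_force(): force on the tool from outside, world axes, zero at the start.
- read_torque(): the same for the moment, N m.
- read_finger_gap(): opening from 0.0 (shut) to 1.0 (fully open).
- read_finger_force(): force on a finger pad.
Only numpy, scipy, OpenCV 4.12 (cv2) and the standard library are available. Lean on these libraries where they do the work, as an engineer would, in place of code of your own. Each camera call takes 0.05 s, during which the arm holds its last target. There are 200 camera calls.

## Task

First clear the rasp and the chisel off the wooden cradle and lay them flat, side by side, on the floor of the steel tool tray. Then pack every heel block into the cradle, each flat in the middle of a bay of its own, and lay a retaining bar across the two rails over each packed block, grip upwards, down in the notches on both sides and centred so that it overhangs both rails about equally. A bar with no block to hold may stay on the bench; leave the tin, the jar and the wooden form alone.

Things in the scene. Friction and masses are not known exactly. Their poses are not given: they have to be found in the camera images.
- cradle: Fixed wooden cradle, 250 (its x) x 190 mm; floor 12 thick. Two rails along x at y = +-80, 22 thick, tops 68 above the bench, 138 clear between. Each rail has three open-topped notches at x = -80, 0, +80, 32 wide, 16 deep (bottoms 52 above the bench), facing the other rail's. Floor ribs at x = +-40 (8 wide, 6 high) part three bays. Origin: centre of underside
- bay0 (a point): Centre of the floor of bay 0 of the cradle, 12 mm above the bench, level with the notch pair at cradle x = -80 mm; axes as the cradle's. Its notch bottoms lie 40 mm above this point. Clear floor about 72 mm (x) by 138 mm (y)
- bay1 (a point): Centre of the floor of bay 1 of the cradle, 12 mm above the bench, level with the notch pair at cradle x = 0 mm; axes as the cradle's. Its notch bottoms lie 40 mm above this point. Clear floor about 72 mm (x) by 138 mm (y)
- bay2 (a point): Centre of the floor of bay 2 of the cradle, 12 mm above the bench, level with the notch pair at cradle x = 80 mm; axes as the cradle's. Its notch bottoms lie 40 mm above this point. Clear floor about 72 mm (x) by 138 mm (y)
- tray: Fixed dark steel tool tray, open above, 180 (its x) x 270 (its y) x 25 mm high, wall and floor 5 mm. Origin: centre of its underside; floor at z = 5 mm
- rasp: Loose flat rasp with a dark wooden handle, lying flat. Origin on its underside where handle and blade meet; handle 100 long along its -x, 26 wide (y), 22 high; steel blade 125 long along its +x, 26 wide, 8 thick, undersides flush. 0.2 kg, balances near its origin. Starts across the two rails of the cradle
- chisel: Loose wood chisel, lying flat. Origin on its underside where handle and blade meet; handle 100 long along its -x, 26 wide (y), 22 high; steel blade 125 long along its +x, 14 wide (22 at the tip), 9 thick. 0.2 kg, balances near its origin. Starts across the two rails of the cradle
- heel0: Layered brown heel block, D-shaped from above, 56 long (its x; rounded end at +x) x 44 wide (y, flat parallel sides from x = -28 to +6, then a half circle) x 36 high, about 70 g. Origin: centre of its underside. Two or three such blocks are present
- heel1: Layered brown heel block, D-shaped from above, 56 long (its x; rounded end at +x) x 44 wide (y, flat parallel sides from x = -28 to +6, then a half circle) x 36 high, about 70 g. Origin: centre of its underside. Two or three such blocks are present
- heel2: Layered brown heel block, D-shaped from above, 56 long (its x; rounded end at +x) x 44 wide (y, flat parallel sides from x = -28 to +6, then a half circle) x 36 high, about 70 g. Origin: centre of its underside. Two or three such blocks are present
- bar0: Retaining bar: flat steel bar 22 wide (its x) x 200 long (its y) x 14 thick with a wooden grip on its middle, 22 (x) x 40 (y), from 14 to 44 mm above the bar's underside. About 0.3 kg. Origin: centre of the underside. All three bars are alike and interchangeable
- bar1: Retaining bar: flat steel bar 22 wide (its x) x 200 long (its y) x 14 thick with a wooden grip on its middle, 22 (x) x 40 (y), from 14 to 44 mm above the bar's underside. About 0.3 kg. Origin: centre of the underside. All three bars are alike and interchangeable
- bar2: Retaining bar: flat steel bar 22 wide (its x) x 200 long (its y) x 14 thick with a wooden grip on its middle, 22 (x) x 40 (y), from 14 to 44 mm above the bar's underside. About 0.3 kg. Origin: centre of the underside. All three bars are alike and interchangeable
- tin: Bystander: closed tin, 68 mm diameter, 90 tall; origin at the centre of its underside
- jar: Bystander: amber glass jar, 60 mm diameter, 80 tall; origin at the centre of its underside
- form: Bystander: pale wooden shoe form, about 170 x 62 x 90 mm; origin on its underside near the middle

How it is judged:
By the outcome, as a careful person would: the job done as asked, in the order asked, and still so for the second after the job is handed in, with the robot touching nothing.
Of heel0, heel1, heel2 only 2 to 3 are there at a start; the rules pass over those that are not, and their reading is None.
At some moment in a run one of heel0, heel1, heel2, bar0, bar1, bar2 may be knocked a few centimetres aside while the robot is not near it.
Once in a run the grip may slacken for a moment while it holds something.
It also fails if it takes over 210 s, if anything falls off the work surface, if the arm or the gripper's body presses on something with over 40 N, if the wrist force passes 120 N, or if a joint passes its speed limit or range.

## Working session

There is one attempt and no reset: what is moved stays moved. The work goes in short steps, each a Python script; the robot and the scene stay as the last script left them, time stands still between calls to the robot, and variables do not carry over. Pictures are saved under pics/ and viewed, at most 14 in all, crops included, and the job is handed in when it is done.

```bash
ls; mkdir -p pics; cat > h.py <<'E'
import numpy as np, cv2
from bench import *
def cam(n):
    c=viewer.calibration(n); im,d=viewer.capture(n); return im,d,c
def save(im,f): cv2.imwrite('pics/'+f,cv2.cvtColor(im,cv2.COLOR_RGB2BGR))
def cloud(d,c):
    """world xyz per pixel"""
    K=np.array(c['mtx']);R=cv2.Rodrigues(np.array(c['rvec'],float))[0];t=np.array(c['tvec'],float).ravel()
    v,u=np.mgrid[:d.shape[0],:d.shape[1]]
    P=np.stack([(u-K[0,2])/K[0,0]*d,(v-K[1,2])/K[1,1]*d,d],-1)
    return (P-t)@R
def ray(u,v,z,c):
    K=np.array(c['mtx']);R=cv2.Rodrigues(np.array(c['rvec'],float))[0];t=np.array(c['tvec'],float).ravel()
    o=-R.T@t; q=R.T@np.linalg.solve(K,[u,v,1.]); return o+q*(z-o[2])/q[2]
def proj(p,c):
    return cv2.projectPoints(np.array(p,float).reshape(-1,1,3),np.array(c['rvec'],float),np.array(c['tvec'],float),np.array(c['mtx']),None)[0].reshape(-1,2)
E
python3 - <<'E'
from h import *
for n in('top','scene'):
    im,d,c=cam(n); save(im,n+'0.png'); P=cloud(d,c); np.savez(n+'0.npz',im=im,d=d,P=P)
    print(n,c,d.min(),d.max(),P[::60,::80].round(3).tolist() if n=='top' else '')
print(read_t(),read_orientation(),viewer.calibration('wrist'))
E
```

```text
pics
top {'mtx': array([[461.5286225 ,   0.        , 276.05032273],
       [  0.        , 461.5286225 , 210.77549247],
       [  0.        ,   0.        ,   1.        ]]), 'rvec': array([ 2.18152057, -2.12702132,  0.12478428]), 'tvec': array([0.08684953, 0.58635422, 1.3019189 ])} 0.0 2.2850125 [[[1.689, 1.49, -0.749], [1.697, 1.096, -0.747], [1.705, 0.703, -0.747], [1.71, 0.311, -0.741], [1.725, -0.079, -0.75], [1.736, -0.471, -0.755], [1.737, -0.856, -0.742]], [[1.379, 1.457, -0.745], [1.395, 1.078, -0.761], [1.402, 0.689, -0.757], [1.414, 0.302, -0.764], [1.415, -0.083, -0.746], [1.425, -0.468, -0.75], [1.438, -0.854, -0.758]], [[1.083, 1.431, -0.752], [0.852, 0.707, 0.005], [0.859, 0.464, 0.001], [0.866, 0.22, -0.004], [0.871, -0.025, -0.002], [0.877, -0.269, -0.0], [0.883, -0.513, -0.002]], [[0.662, 0.939, -0.005], [0.667, 0.694, 0.002], [0.672, 0.452, 0.004], [0.678, 0.212, 0.004], [0.683, -0.027, 0.009], [0.691, -0.268, -0.002], [0.697, -0.507, -0.001]], [[0.481, 0.917, 0.003], [0.487, 0.682, -0.003], [0.492, 0.442, 0.006], [0.499, 0.207, -0.004], [0.504, -0.029, 0.014], [0.51,
[... 313 characters left out ...]
35, -0.003], [0.168, -0.263, 0.002], [0.174, -0.491, 0.0]]]
scene {'mtx': array([[498.0976153 ,   0.        , 272.7554837 ],
       [  0.        , 498.0976153 , 207.06185479],
       [  0.        ,   0.        ,   1.        ]]), 'rvec': array([ 2.15084698,  1.01789328, -0.44744883]), 'tvec': array([-0.44907723, -0.19849557,  1.65119844])} 0.0 3.9997156 
0.1 [-1.47538223e-04  2.25910917e-01  9.74147573e-01 -8.61057087e-04] {'mtx': array([[299.08774741,   0.        , 282.55372602],
       [  0.        , 299.08774741, 210.86475017],
       [  0.        ,   0.        ,   1.        ]]), 'rvec': array([-2.44571229, -1.52537022, -0.2214139 ]), 'tvec': array([-0.64851366, -0.03506578,  0.39141522])}
```

View pics/top0.png

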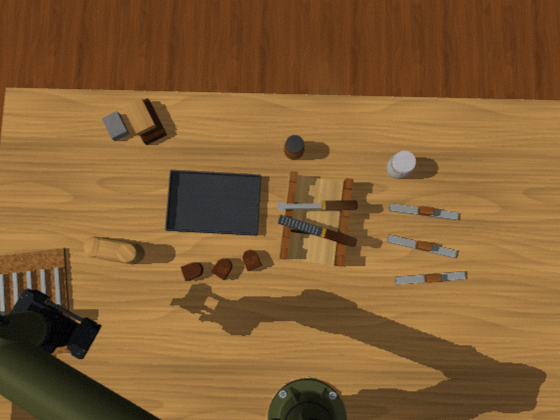

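View pics/scene0.png

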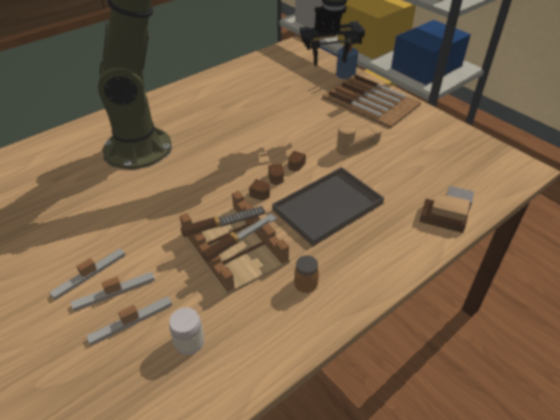

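The top view shows the cradle at about (317,219) px, the tray at (213,203), three heels at (192,271), (223,268) and (252,260), and the bars at (425,211), (423,246) and (431,278). The rasp lies at about (317,231) and the chisel at (318,205). The scene view confirms three heels and three bars.

```bash
python3 - <<'E'
from h import *
z=np.load('top0.npz');P=z['P'];im=z['im']
Z=cv2.medianBlur(P[...,2].astype(np.float32),3)
def comps(mask,lo=30):
    n,l,s,_=cv2.connectedComponentsWithStats(mask.astype(np.uint8))
    for i in range(1,n):
        if s[i,4]<lo: continue
        q=P[l==i]; (c,sz,a)=cv2.minAreaRect((q[:,:2]*1000).astype(np.float32))
        print(s[i].tolist(),'c',np.round(c),'sz',np.round(sz),'a',round(a,1),'z90',np.percentile(q[:,2],[50,90]).round(3))
roi=np.zeros(Z.shape,bool);roi[150:300,160:480]=1
print('z>12mm');comps(roi&(Z>.012))
print('z>60');comps(roi&(Z>.06))
print('z25-45');comps(roi&(Z>.024)&(Z<.05))
dark=(im.max(2)<75)&(np.abs(Z)<.03);dark[:,:160]=0;dark[:, 270:]=0;dark[:160]=0;dark[245:]=0
print('tray');comps(dark,500)
# wrist cam pose relative to the TCP
c=viewer.calibration('wrist');R=cv2.Rodrigues(c['rvec'])[0];o=-R.T@c['tvec']
from scipy.spatial.transform import Rotation as Ro
q=read_orientation();T=Ro.from_quat(np.roll(q,-1)).as_matrix();print('cam in tool',T.T@(o-read_tool_pos()),(T.T@R.T).round(3),read_tool_pos())
E
```

```text
z>12mm
[285, 150, 19, 9, 138] c [754.  53.] sz [18. 54.] a 0.3 z90 [0.051 0.078]
[387, 150, 29, 28, 598] c [ 727. -255.] sz [66. 65.] a 1.1 z90 [0.087 0.091]
[166, 170, 95, 64, 505] c [561. 255.] sz [338. 273.] a 88.3 z90 [0.023 0.027]
[278, 171, 80, 95, 3606] c [562. -16.] sz [276. 222.] a 2.1 z90 [0.066 0.088]
[306, 178, 11, 9, 38] c [682.  -0.] sz [26. 27.] a 35.4 z90 [0.013 0.016]
[321, 181, 6, 10, 30] c [667. -33.] sz [24. 16.] a 34.1 z90 [0.012 0.015]
[257, 194, 3, 31, 61] c [589. 155.] sz [ 5. 88.] a 88.1 z90 [0.024 0.028]
[390, 204, 68, 15, 384] c [ 543. -160.] sz [ 90. 549.] a 17.1 z90 [0.015 0.043]
[229, 227, 29, 8, 70] c [518. 195.] sz [20. 84.] a 11.9 z90 [0.024 0.029]
[389, 236, 68, 21, 416] c [ 479. -164.] sz [ 71. 517.] a 5.3 z90 [0.015 0.044]
[243, 250, 19, 21, 272] c [444. 142.] sz [ 57. 100.] a 5.5 z90 [0.036 0.039]
[211, 258, 21, 22, 287] c [427. 191.] sz [ 60. 194.] a 12.8 z90 [0.035 0.039]
[181, 262, 22, 19, 291] c [422. 231.] sz [ 49. 278.] a 8.9 z90 [0.036 0.039]
[397, 273, 55, 11, 334] c [ 402. -160.] sz [499.  33.] a 89.8 z90 [0.016 0.044]
[453, 272, 9, 7, 36
[... 913 characters left out ...]
, 31] c [562. -85.] sz [ 5. 62.] a 84.8 z90 [0.042 0.052]
[416, 241, 17, 10, 127] c [ 495. -326.] sz [41. 22.] a 77.7 z90 [0.043 0.046]
[243, 250, 19, 20, 269] c [444. 142.] sz [ 55. 101.] a 3.7 z90 [0.036 0.039]
[211, 258, 21, 22, 280] c [427. 191.] sz [ 59. 194.] a 12.6 z90 [0.035 0.039]
[181, 262, 22, 19, 283] c [422. 231.] sz [ 49. 278.] a 8.9 z90 [0.036 0.039]
[425, 274, 17, 8, 124] c [ 407. -141.] sz [461.  21.] a 89.3 z90 [0.043 0.047]
tray
[166, 170, 96, 65, 5552] c [560. 255.] sz [338. 270.] a 88.2 z90 [0.005 0.014]
cam in tool [ 7.96375252e-02  2.30316789e-05 -1.53104598e-01] [[-0.    -0.957 -0.289]
 [ 1.     0.    -0.002]
 [ 0.002 -0.289  0.957]] [0.28594191 0.58319172 0.22955177]
```

```bash
cat >> h.py <<'E'
D=np.deg2rad
def quat(a): return np.array([0,np.cos(a/2),np.sin(a/2),0])
def closing(a,p):
    """tool quaternion for fingers closing along world angle a (rad) at p; half turn nearest neutral"""
    n=np.arctan2(p[1],p[0])+np.pi/2; x=a+np.pi/2
    x=n+(x-n+np.pi/2)%np.pi-np.pi/2
    return quat(x)
def rects(n,zlo,zhi,near=None,rad=.1,lo=60,cap=None,frm=None):
    im,d,c=cap or cam(n); P=cloud(d,c); Z=P[...,2]
    m=(d>.05)&(Z>zlo)&(Z<zhi)
    if near is not None: m&=np.hypot(P[...,0]-near[0],P[...,1]-near[1])<rad
    k,l,s,_=cv2.connectedComponentsWithStats(cv2.morphologyEx(m.astype(np.uint8),cv2.MORPH_OPEN,np.ones((2,2),np.uint8)),connectivity=4)
    out=[]
    for i in range(1,k):
        if s[i,4]<lo: continue
        q=P[l==i]; (cc,sz,a)=cv2.minAreaRect((q[:,:2]*1000).astype(np.float32))
        if sz[0]<sz[1]: sz=sz[::-1]; a+=90
        out.append(dict(c=np.round(cc,1),sz=np.round(sz,1),a=round((a+90)%180-90,1),m=np.round(q[:,:2].mean(0)*1000,1),z=np.median(q[:,2]).round(4),n=int(s[i,4]),px=s[i,:4].tolist(),q=q))
    return out
def show(o):
    for e in o: print({k:(v.tolist() if hasattr(v,'tolist') else v) for k,v in e.items() if k!='q'})
E
python3 - <<'E'
from h import *
T=cam('top')
print('heel');show(rects('top',.028,.048,[.43,.22],.25,60,T))
print('bars');show(rects('top',.032,.055,[.5,-.33],.18,60,T))
r.move_pose([.564,-.014,.32],quat(D(90)))
W=cam('wrist');save(W[0],'w1.png');np.savez('w1.npz',im=W[0],d=W[1],P=cloud(W[1],W[2]))
print(read_t(),read_tool_pos(),read_qpos())
print('rails');show(rects('w',.062,.074,[.564,-.014],.2,100,W))
print('handles');show(rects('w',.0815,.1,[.564,-.014],.2,100,W))
print('blades');show(rects('w',.0735,.081,[.564,-.014],.2,100,W))
print('bars');show(rects('w',.035,.055,[.5,-.33],.18,60,W))
E
```

```text
heel
{'c': [441.5, 167.6], 'sz': [53.5, 41.9], 'a': 23.1, 'm': [439.4, 166.7], 'z': 0.0354, 'n': 261, 'px': [244, 251, 18, 20]}
{'c': [404.3, 187.1], 'sz': [188.5, 57.9], 'a': 82.0, 'm': [413.8, 248.6], 'z': 0.0349, 'n': 268, 'px': [213, 259, 20, 21]}
{'c': [420.8, 229.6], 'sz': [275.4, 48.7], 'a': -80.4, 'm': [404.2, 336.5], 'z': 0.035, 'n': 273, 'px': [182, 263, 21, 19]}
bars
{'c': [594.8, -340.5], 'sz': [54.3, 20.4], 'a': 86.8, 'm': [594.2, -336.6], 'z': 0.0416, 'n': 117, 'px': [420, 207, 16, 9]}
{'c': [465.2, -137.0], 'sz': [461.5, 29.1], 'a': -82.3, 'm': [491.6, -325.8], 'z': 0.0423, 'n': 116, 'px': [418, 242, 16, 10]}
{'c': [404.6, -149.1], 'sz': [478.1, 21.9], 'a': 89.0, 'm': [401.2, -350.2], 'z': 0.0423, 'n': 115, 'px': [427, 275, 16, 8]}
2.5667 [ 0.56407199 -0.012481    0.31968084] [-0.52495616  0.11133553  0.55138861  1.54355024 -0.05845113  1.50374263
  0.03015702]
rails
{'c': [598.0, 89.9], 'sz': [29.2, 23.5], 'a': 5.5, 'm': [594.9, 88.0], 'z': 0.0708, 'n': 286, 'px': [299, 95, 17, 18]}
{'c': [497.1, 71.9], 'sz': [133.7, 23.8], 'a': -5.3, 'm': [462.8, 75.8], 'z': 0.0667, 
[... 960 characters left out ...]
'm': [511.0, -73.6], 'z': 0.0886, 'n': 1279, 'px': [228, 193, 35, 69]}
{'c': [601.1, -49.7], 'sz': [242.1, 41.3], 'a': -82.0, 'm': [600.9, -74.5], 'z': 0.0886, 'n': 1261, 'px': [300, 194, 20, 69]}
blades
{'c': [539.6, 24.1], 'sz': [142.5, 26.3], 'a': 73.8, 'm': [542.1, 33.4], 'z': 0.0749, 'n': 1842, 'px': [245, 97, 44, 100]}
{'c': [587.7, 20.0], 'sz': [117.4, 45.8], 'a': -88.7, 'm': [597.4, 27.2], 'z': 0.0758, 'n': 872, 'px': [303, 112, 11, 82]}
{'c': [753.2, 45.0], 'sz': [29.7, 6.9], 'a': -67.4, 'm': [753.0, 45.1], 'z': 0.0785, 'n': 109, 'px': [427, 127, 8, 23]}
bars
{'c': [518.8, -171.5], 'sz': [377.6, 22.0], 'a': 82.0, 'm': [504.0, -283.3], 'z': 0.0433, 'n': 131, 'px': [238, 343, 14, 11]}
```

View pics/w1.png

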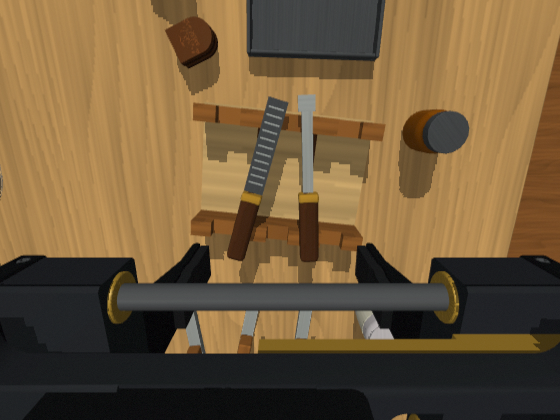

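The wrist view shows the rasp (265,150) and the chisel (308,180) across the rails, blades towards the tray. The component means agree with the given sizes, but `minAreaRect` returned wrong extents. I'll use a more robust rectangle fit and start picking.

```bash
cat >> h.py <<'E'
def robrect(q):
    """q Nx2 metres -> centre mm, (long,short) mm, angle deg of long side; percentile extents"""
    q=q*1000; m=np.median(q,0); best=None
    for a in range(0,90):
        c,s=np.cos(D(a)),np.sin(D(a)); w=(q-m)@np.array([[c,-s],[s,c]])
        lo,hi=np.percentile(w,[1,99],axis=0); e=hi-lo
        if best is None or e.prod()<best[0]: best=(e.prod(),a,e,m+np.array([[c,-s],[s,c]])@((lo+hi)/2))
    _,a,e,c=best
    if e[0]<e[1]: a,e=a+90,e[::-1]
    return c.round(1),e.round(1),(a+90)%180-90
_old=rects
def rects(*k,**w):
    o=_old(*k,**w)
    for e in o: e['c'],e['sz'],e['a']=robrect(e['q'][:,:2])
    return o
UP=.20
def pick(x,y,z,a,op,sq=45,feed=.12):
    """TCP to (x,y,z), closing along angle a (deg)"""
    q=closing(D(a),[x,y]); eoat.move_gripper(op)
    r.move_pose([x,y,UP],q)
    hit=r.move_linear([x,y,z],feed=feed,threshold=12)
    eoat.move_gripper(0.,sq); g=read_finger_gap()*87
    r.move_linear([x,y,UP],feed=.2)
    print('pick hit',hit,'gap mm',round(g,1),round(read_finger_gap()*87,1),'F',np.round(read_finger_force(),1),'t',read_t())
def place(x,y,z,a,op,feed=.08,pre=.03):
    """lower to TCP z (contact stop), open, retreat"""
    r.move_pose([x,y,UP],closing(D(a),[x,y]))
    g=read_finger_gap()*87
    r.move_linear([x,y,z+pre],feed=.2)
    hit=r.move_linear([x,y,z],feed=feed,threshold=6); zz=read_tool_pos()[2]
    eoat.move_gripper(op)
    r.move_linear([x,y,UP],feed=.2)
    print('place gap',round(g,1),'hit',hit,'z',round(zz,4),'t',read_t())
E
python3 - <<'E'
from h import *
T=cam('top');P=cloud(T[1],T[2])
m=(T[0].max(2)<75)&(np.abs(P[...,2])<.035)&(T[1]>.05);m[:,:160]=0;m[:,270:]=0;m[:160]=0;m[245:]=0
print('tray',robrect(P[m][:,:2]))
m=m&(P[...,2]>.018);print('tray rim',robrect(P[m][:,:2]))
print('heel');show(rects('top',.028,.048,[.43,.25],.2,60,T))
print('bars');show(rects('top',.032,.055,[.5,-.33],.18,60,T))
# rasp: origin (525,-26), dir 73.8 ; grip 12 back
u=np.array([np.cos(D(73.8)),np.sin(D(73.8))]);g=np.array([.525,-.026])-.012*u
pick(*g,.078,73.8-90,.6)
E
```

```text
tray (array([606.7, 286.4]), array([264.5, 175.4]), 88)
tray rim (array([607. , 286.6]), array([268.8, 177.4]), 88)
heel
{'c': [440.6, 167.7], 'sz': [51.3, 41.6], 'a': 27, 'm': [439.0, 166.4], 'z': 0.035, 'n': 260, 'px': [244, 251, 18, 21]}
{'c': [414.0, 250.1], 'sz': [55.0, 40.3], 'a': -28, 'm': [413.3, 247.9], 'z': 0.035, 'n': 268, 'px': [213, 259, 20, 22]}
{'c': [405.0, 336.1], 'sz': [52.0, 40.3], 'a': -70, 'm': [404.4, 337.0], 'z': 0.035, 'n': 273, 'px': [182, 263, 21, 18]}
bars
{'c': [594.8, -340.3], 'sz': [49.7, 19.4], 'a': 83, 'm': [592.8, -333.1], 'z': 0.042, 'n': 113, 'px': [421, 207, 15, 9]}
{'c': [492.6, -332.9], 'sz': [49.1, 19.5], 'a': 78, 'm': [492.1, -329.8], 'z': 0.0413, 'n': 117, 'px': [418, 242, 16, 10]}
{'c': [401.0, -360.0], 'sz': [52.9, 21.0], 'a': -89, 'm': [400.9, -355.0], 'z': 0.0417, 'n': 112, 'px': [428, 275, 15, 8]}
pick hit False gap mm 25.7 25.9 F 45.0 t 6.5833
```

```bash
python3 - <<'E'
from h import *
c=np.array([.607,.2865]);u=np.array([np.cos(D(88)),np.sin(D(88))]);w=np.array([u[1],-u[0]])
place(*(c-.0245*u-.032*w),.0145,-2,.5)
v=np.array([np.cos(D(92)),np.sin(D(92))]);g=np.array([.5995,-.026])-.012*v
pick(*g,.078,2,.5)
place(*(c-.0245*u+.032*w),.0145,-2,.5)
r.move_pose([.565,-.10,.32],quat(D(90)))
W=cam('wrist')
print('rails');show(rects('w',.062,.074,[.564,-.014],.2,100,W))
T=cam('top');im=T[0][140:290,150:480];save(cv2.resize(im,None,fx=2.4,fy=2.4),'t2.png')
print(read_t())
print('tray tools');show(rects('w',.01,.04,c,.075,40,T))
E
```

```text
place gap 25.8 hit True z 0.0147 t 10.8083
pick hit False gap mm 25.4 25.5 F 45.0 t 14.5833
place gap 25.8 hit True z 0.0149 t 18.7917
rails
{'c': [462.9, 76.3], 'sz': [27.5, 21.2], 'a': -6, 'm': [464.0, 75.2], 'z': 0.0664, 'n': 526, 'px': [187, 27, 25, 24]}
{'c': [533.1, 68.9], 'sz': [46.7, 21.2], 'a': -6, 'm': [533.3, 68.1], 'z': 0.0665, 'n': 833, 'px': [237, 33, 41, 26]}
{'c': [614.0, 60.5], 'sz': [50.0, 21.2], 'a': -6, 'm': [612.5, 59.7], 'z': 0.0665, 'n': 813, 'px': [302, 41, 41, 25]}
{'c': [694.0, 54.7], 'sz': [53.4, 25.5], 'a': 6, 'm': [683.3, 53.0], 'z': 0.0665, 'n': 494, 'px': [365, 49, 28, 23]}
{'c': [752.3, 43.9], 'sz': [29.0, 5.0], 'a': -66, 'm': [751.3, 44.3], 'z': 0.0709, 'n': 106, 'px': [432, 54, 9, 26]}
{'c': [438.9, -89.7], 'sz': [40.2, 37.4], 'a': -8, 'm': [445.6, -83.6], 'z': 0.0667, 'n': 369, 'px': [185, 161, 23, 18]}
{'c': [515.5, -97.5], 'sz': [47.1, 37.0], 'a': -6, 'm': [516.6, -90.9], 'z': 0.0668, 'n': 581, 'px': [230, 166, 36, 20]}
{'c': [597.5, -106.4], 'sz': [50.5, 37.2], 'a': -5, 'm': [596.8, -99.6], 'z': 0.0669, 'n': 568, 'px': [288, 172, 36, 20]}
{'c': [675.5, -114.5], 'sz': [51.0, 36.1], 'a': -9, 'm': [667.8, -107.6], 'z': 0.0668, 'n': 354, 'px': [344, 178, 24, 18]}
20.3333
tray tools
{'c': [636.7, 281.0], 'sz': [134.2, 23.7], 'a': 88, 'm': [634.5, 268.2], 'z': 0.0215, 'n': 281, 'px': [193, 188, 47, 11]}
{'c': [574.2, 318.9], 'sz': [50.3, 23.6], 'a': 86, 'm': [573.8, 317.8], 'z': 0.0128, 'n': 126, 'px': [194, 209, 18, 10]}
{'c': [571.3, 250.0], 'sz': [72.6, 24.7], 'a': 87, 'm': [570.3, 249.2], 'z': 0.0253, 'n': 201, 'px': [213, 210, 26, 10]}
```

View pics/t2.png

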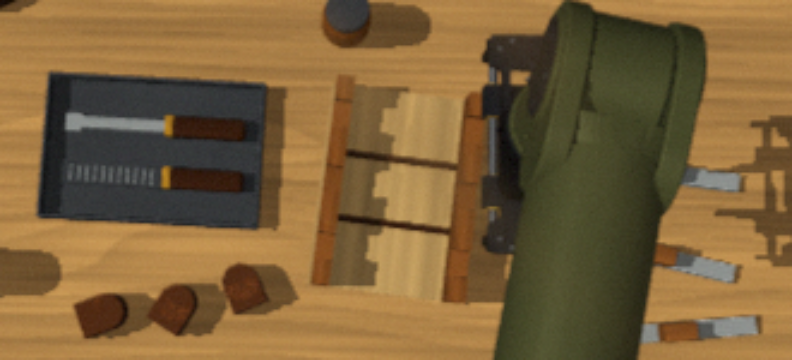

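The crop shows both tools flat and side by side in the tray, with the chisel at (155,125) and the rasp at (155,178). The cradle is clear, with its centre at (565,-15) mm and yaw -6°. Next are the heels, with a wrist measurement before each pick.

```bash
cat >> h.py <<'E'
def closing(a,p,ref=None):
    n=np.arctan2(p[1],p[0])+np.pi/2 if ref is None else ref; x=a+np.pi/2
    return quat(n+(x-n+np.pi/2)%np.pi-np.pi/2)
def curx():
    q=read_orientation(); return 2*np.arctan2(q[2],q[1])
CC=np.array([.5651,-.0153]);CU=np.array([np.cos(D(-6)),np.sin(D(-6))])
def look(xy,zlo,zhi,rad,z=.22,name=None):
    r.move_pose([*xy,z],quat(np.arctan2(xy[1],xy[0])+np.pi/2)); r.pause(.15)
    W=cam('wrist')
    if name: save(W[0],name)
    o=rects('w',zlo,zhi,xy,rad,200,W); show(o); return o
def place(x,y,z,a,op,feed=.08,pre=.03):
    q=closing(D(a),[x,y],curx())
    r.move_pose([x,y,UP],q)
    g=read_finger_gap()*87
    r.move_linear([x,y,z+pre],feed=.2)
    hit=r.move_linear([x,y,z],feed=feed,threshold=6); zz=read_tool_pos()[2]
    eoat.move_gripper(op)
    r.move_linear([x,y,UP],feed=.2)
    print('place gap',round(g,1),'hit',hit,'z',round(zz,4),'t',read_t())
E
cat > heel.py <<'E'
from h import *
import sys
def heel(xy,k,name=None):
    o=look(xy,.027,.045,.06,name=name)
    o=[e for e in o if 46<e['sz'][0]<62 and 36<e['sz'][1]<50]
    assert len(o)==1
    e=o[0]; c=e['c']/1000
    pick(*c,.014,e['a']+90,.68,35)
    if read_finger_gap()*87<38: sys.exit('missed')
    place(*(CC+CU*.08*k),.0255,84,.68)
E
python3 - <<'E'
from heel import *
heel([.4406,.1677],1,'h1.png')
E
```

```text
{'c': [446.4, 166.3], 'sz': [53.3, 53.2], 'a': -65, 'm': [442.8, 170.3], 'z': 0.0349, 'n': 1610, 'px': [262, 170, 49, 39]}Traceback (most recent call last):
  File "<stdin>", line 2, in <module>
  File "heel.py", line 6, in heel
    assert len(o)==1
           ^^^^^^^^^
AssertionError
```

View pics/h1.png

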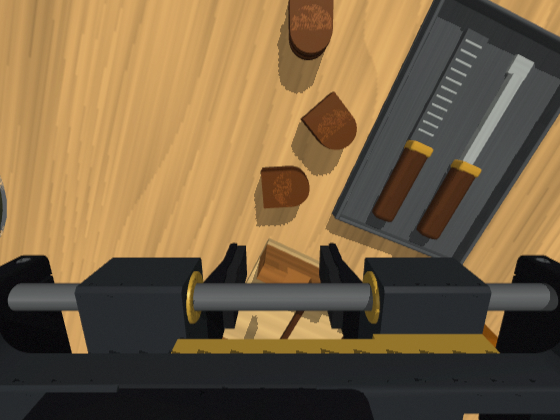

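The wrist view shows the heel at (285,187) px with its flat end to the left, clear of the other two at (330,122) and (310,25). Mixed-depth edge pixels widened the fit, so I'll tighten the height band.

```bash
python3 - <<'E'
from h import *
W=cam('wrist');P=cloud(W[1],W[2]);np.savez('hh.npz',P=P,im=W[0])
for lo,hi in((.027,.045),(.031,.040),(.033,.040)):
    for er in(0,1,2):
        m=(P[...,2]>lo)&(P[...,2]<hi)&(np.hypot(P[...,0]-.4406,P[...,1]-.1677)<.06)
        m=cv2.erode(m.astype(np.uint8),np.ones((3,3)),iterations=er)>0
        print(lo,er,robrect(P[m][:,:2]),m.sum())
m=(P[...,2]>.031)&(P[...,2]<.04);ys,xs=np.nonzero(m[165:215,255:320]);
for row in m[165:215:2,255:320]: print(''.join('#' if x else '.' for x in row))
E
```

```text
0.027 0 (array([442.5, 171.4]), array([52.4, 42.2]), 26) 1609
0.027 1 (array([442.5, 171.6]), array([49.9, 40.2]), 26) 1400
0.027 2 (array([442.4, 171.1]), array([47.1, 37.7]), 23) 1183
0.031 0 (array([442.6, 171.2]), array([52.4, 42. ]), 26) 1584
0.031 1 (array([442.6, 171.3]), array([49.9, 39.7]), 26) 1382
0.031 2 (array([442.5, 170.7]), array([47. , 37.3]), 22) 1168
0.033 0 (array([442.8, 171. ]), array([52.5, 41.8]), 25) 1567
0.033 1 (array([442.8, 170.8]), array([50. , 39.2]), 24) 1337
0.033 2 (array([442.6, 170.7]), array([47.1, 36.5]), 24) 1086
.................................................................
.................................................................
.................................................................
............################.##############......................
......####################################.####..................
......###########################################................
......#############################################..............
.......#############################################.............
.......#######
[... 407 characters left out ...]
#############################...........
........#############################################............
........############################################.............
........###########################################..............
........#########################################................
.........######################################..................
.........##################################......................
.........#################.......................................
.................................................................
.................................................................
.................................................................
```

```bash
python3 - <<'E'
from h import *
for i in range(2):
    W=cam('wrist'); o=rects('w',.027,.045,[.4406,.1677],.06,200,W); show(o); q=o[0]['q'][:,:2]
    print(robrect(q), q.min(0),q.max(0),np.percentile(q,[.5,1,2,50,98,99,99.5],axis=0).round(4).tolist())
E
```

```text
{'c': [446.3, 166.0], 'sz': [53.6, 52.9], 'a': -66, 'm': [442.7, 170.3], 'z': 0.0349, 'n': 1615, 'px': [262, 171, 49, 39]}
(array([446.3, 166. ]), array([53.6, 52.9]), -66) [0.41145285 0.12905752] [0.47806785 0.24122053] [[0.4131, 0.1336], [0.4137, 0.1375], [0.4157, 0.1432], [0.4423, 0.1711], [0.4703, 0.1925], [0.4757, 0.1937], [0.4767, 0.1946]]
{'c': [446.4, 166.2], 'sz': [53.3, 53.0], 'a': -64, 'm': [442.9, 169.9], 'z': 0.0349, 'n': 1608, 'px': [262, 171, 49, 39]}
(array([446.4, 166.2]), array([53.3, 53. ]), -64) [0.41121974 0.12920557] [0.47759287 0.24140373] [[0.4135, 0.134], [0.4148, 0.1375], [0.4165, 0.1432], [0.4425, 0.1709], [0.4706, 0.1923], [0.4758, 0.1933], [0.4767, 0.1939]]
```

The bug is the even (2x2) opening kernel, which shifts the mask by a pixel. A 3x3 kernel fixes it.

```bash
sed -i 's/np.ones((2,2),np.uint8)/np.ones((3,3),np.uint8)/' h.py; python3 - <<'E'
from heel import *
heel([.4425,.171],1)
heel([.414,.250],0)
E
```

```text
{'c': [442.8, 171.2], 'sz': [52.5, 42.1], 'a': 24, 'm': [441.2, 171.2], 'z': 0.0349, 'n': 1610, 'px': [259, 173, 49, 38]}
pick hit False gap mm 43.8 43.8 F 35.0 t 27.5167
place gap 43.6 hit True z 0.0258 t 31.5083
{'c': [460.4, 259.2], 'sz': [41.5, 40.1], 'a': 61, 'm': [456.0, 259.0], 'z': 0.0348, 'n': 1045, 'px': [297, 181, 38, 47]}Traceback (most recent call last):
  File "<stdin>", line 3, in <module>
  File "heel.py", line 6, in heel
    assert len(o)==1
           ^^^^^^^^^
AssertionError
```

The second heel has been knocked aside, to about (0.465, 0.262), so I'll re-centre the search there.

```bash
python3 - <<'E'
from heel import *
T=cam('top');show([e for e in rects('top',.028,.048,[.44,.25],.2,60,T)])
heel([.464,.261],0,'h2.png')
E
```

```text
{'c': [466.4, 253.2], 'sz': [51.9, 36.9], 'a': -14, 'm': [469.2, 251.2], 'z': 0.0358, 'n': 196, 'px': [217, 241, 14, 20]}
{'c': [466.2, 256.4], 'sz': [52.6, 41.9], 'a': -30, 'm': [464.6, 257.5], 'z': 0.0349, 'n': 1569, 'px': [257, 169, 48, 50]}
pick hit False gap mm 43.5 43.8 F 35.0 t 37.6417
place gap 44.3 hit True z 0.0258 t 41.6583
```

```bash
python3 - <<'E'
from heel import *
heel([.405,.336],-1)
r.move_pose([.55,-.33,.36],quat(D(60)))
T=cam('top');save(cv2.resize(T[0][140:290,150:480],None,fx=2.4,fy=2.4),'t3.png')
print('heels');show(rects('t',.04,.056,CC,.13,60,T))
W=cam('wrist');print('bars w');show(rects('w',.034,.05,[.5,-.33],.2,60,W))
print('bars t');show(rects('w',.034,.05,[.5,-.33],.2,40,T))
print(read_t())
E
```

```text
{'c': [406.0, 339.4], 'sz': [52.9, 41.8], 'a': -70, 'm': [405.5, 341.3], 'z': 0.0349, 'n': 1610, 'px': [266, 162, 45, 51]}
pick hit False gap mm 43.8 43.6 F 35.0 t 47.1667
place gap 44.2 hit True z 0.0259 t 51.6583
heels
{'c': [645.4, -23.9], 'sz': [53.9, 41.6], 'a': -7, 'm': [643.2, -23.6], 'z': 0.0473, 'n': 256, 'px': [312, 181, 16, 20]}
{'c': [637.3, -102.7], 'sz': [27.0, 20.5], 'a': -3, 'm': [637.6, -102.7], 'z': 0.0511, 'n': 73, 'px': [344, 189, 8, 10]}
{'c': [566.2, -15.6], 'sz': [52.6, 41.2], 'a': -5, 'm': [564.7, -15.5], 'z': 0.0472, 'n': 265, 'px': [309, 208, 16, 20]}
{'c': [573.9, 64.2], 'sz': [29.4, 17.4], 'a': 1, 'm': [572.9, 64.8], 'z': 0.0506, 'n': 70, 'px': [286, 209, 7, 11]}
{'c': [557.6, -93.7], 'sz': [28.7, 21.6], 'a': -8, 'm': [558.4, -94.4], 'z': 0.0518, 'n': 74, 'px': [340, 216, 9, 11]}
{'c': [485.8, -6.8], 'sz': [53.9, 41.0], 'a': 1, 'm': [485.2, -6.9], 'z': 0.0476, 'n': 271, 'px': [306, 236, 16, 20]}
{'c': [493.3, 72.0], 'sz': [29.5, 18.6], 'a': -6, 'm': [493.3, 72.0], 'z': 0.0517, 'n': 67, 'px': [282, 237, 8, 11]}
{'c': [477.1, -85.4], 'sz': [29.8, 21.2], 'a': -7, 'm': [477.3, -85.1], 'z': 0.0508, 'n': 86, 'px': [337, 244, 9, 11]}
bars w
{'c': [597.0, -333.6], 'sz': [38.8, 21.4], 'a': 82, 'm': [597.0, -333.1], 'z': 0.0426, 'n': 356, 'px': [300, 148, 21, 27]}
{'c': [495.3, -326.2], 'sz': [38.8, 21.5], 'a': 78, 'm': [495.8, -325.9], 'z': 0.0425, 'n': 342, 'px': [243, 176, 20, 26]}
{'c': [404.5, -349.6], 'sz': [38.7, 21.1], 'a': -86, 'm': [405.6, -349.2], 'z': 0.0426, 'n': 319, 'px': [202, 215, 24, 24]}
bars t
{'c': [597.0, -334.0], 'sz': [38.8, 21.6], 'a': 84, 'm': [596.6, -333.2], 'z': 0.0425, 'n': 109, 'px': [420, 206, 15, 9]}
{'c': [494.8, -326.3], 'sz': [38.6, 20.2], 'a': 77, 'm': [494.4, -325.3], 'z': 0.0431, 'n': 99, 'px': [418, 241, 14, 10]}
{'c': [404.1, -348.5], 'sz': [39.2, 19.8], 'a': -89, 'm': [404.4, -349.2], 'z': 0.0428, 'n': 104, 'px': [426, 274, 15, 8]}
53.125
```

View pics/t3.png

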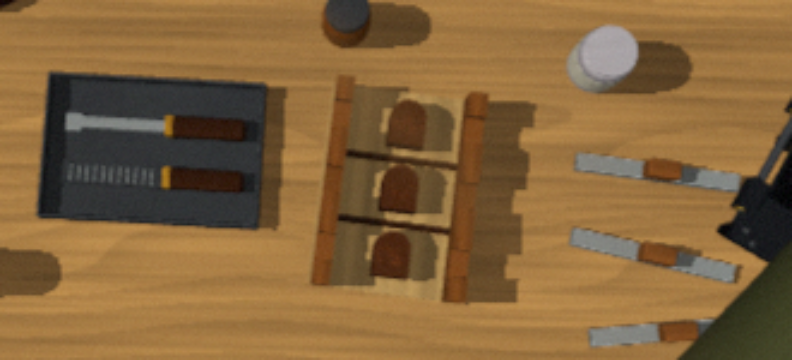

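The crop shows three heels flat and centred in their bays, at (405,125), (398,190) and (390,255), and the bars undisturbed on the right. The measured notch centres agree with the cradle model to within 1 mm. Now the bars.

```bash
cat > bar.py <<'E'
from h import *
import sys
def bar(xy,k,name=None):
    o=[e for e in look(xy,.034,.05,.08,name=name) if 35<e['sz'][0]<43 and 18<e['sz'][1]<25]
    assert len(o)==1
    e=o[0]; c=e['c']/1000
    pick(*c,.024,e['a']-90,.45,50)
    if not 19<read_finger_gap()*87<26: sys.exit('missed')
    place(*(CC+CU*.08*k),.0755,-6,.42)
E
python3 - <<'E'
from bar import *
bar([.597,-.3336],1)
r.move_pose([.644,-.12,.30],quat(D(90)))
W=cam('wrist');save(W[0],'b1.png');P=cloud(W[1],W[2])
print('grip');show(rects('w',.088,.1,[.644,-.024],.12,100,W))
print('bar');show(rects('w',.0615,.0705,[.644,-.024],.12,100,W))
E
```

```text
{'c': [597.3, -333.3], 'sz': [38.7, 21.5], 'a': 83, 'm': [597.6, -332.7], 'z': 0.0426, 'n': 660, 'px': [267, 173, 29, 37]}
pick hit False gap mm 21.7 21.6 F 50.0 t 58.1917
place gap 21.9 hit True z 0.0759 t 61.8
grip
{'c': [644.3, -24.2], 'sz': [38.5, 21.4], 'a': 84, 'm': [644.3, -24.1], 'z': 0.0945, 'n': 704, 'px': [273, 88, 22, 38]}
bar
{'c': [611.7, 61.2], 'sz': [47.1, 22.0], 'a': -6, 'm': [611.7, 60.9], 'z': 0.0666, 'n': 962, 'px': [234, 15, 43, 28]}
{'c': [650.8, 36.8], 'sz': [75.4, 21.5], 'a': 84, 'm': [650.9, 37.9], 'z': 0.0646, 'n': 1380, 'px': [277, 15, 26, 74]}
{'c': [681.6, 53.9], 'sz': [28.6, 22.0], 'a': -7, 'm': [681.5, 53.7], 'z': 0.0665, 'n': 573, 'px': [303, 24, 28, 25]}
{'c': [638.0, -83.5], 'sz': [77.3, 21.5], 'a': 84, 'm': [638.2, -82.2], 'z': 0.0649, 'n': 1062, 'px': [268, 125, 23, 64]}
{'c': [595.1, -97.6], 'sz': [47.1, 21.9], 'a': -6, 'm': [594.7, -97.4], 'z': 0.0668, 'n': 646, 'px': [227, 158, 38, 21]}
{'c': [664.9, -104.9], 'sz': [28.5, 21.7], 'a': -5, 'm': [665.0, -104.7], 'z': 0.0669, 'n': 391, 'px': [288, 165, 24, 19]}
```

View pics/b1.png

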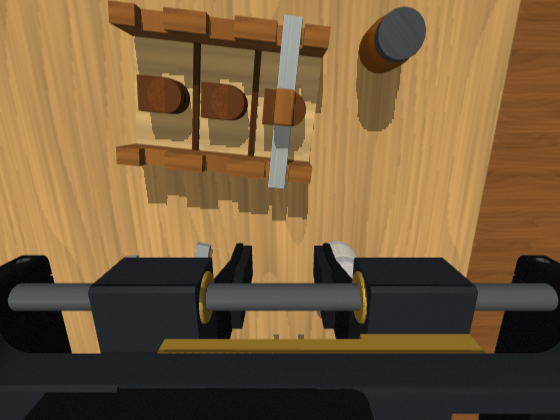

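The wrist view shows the first bar seated in the bay 2 notches at about (287,105) px. Both ends are level (65 mm top), and it is centred to within 1 mm. Two bars remain.

```bash
python3 - <<'E'
from bar import *
bar([.4953,-.3262],0)
bar([.4045,-.3496],-1)
r.move_pose([.55,-.13,.36],quat(D(90)));r.pause(.2)
W=cam('wrist');save(W[0],'b3.png')
print('grip');show(rects('w',.088,.1,CC,.16,100,W))
print('bar');show([e for e in rects('w',.061,.071,CC,.18,100,W) if e['sz'][0]>60])
print('heels');show(rects('w',.04,.053,CC,.14,60,W))
r.move_pose([.5,-.45,.36],quat(D(48)));r.pause(.3)
T=cam('top');save(cv2.resize(T[0][140:290,150:480],None,fx=2.4,fy=2.4),'t4.png')
print('top grips');show(rects('w',.088,.1,CC,.16,40,T));print(read_t())
E
```

```text
{'c': [495.3, -325.9], 'sz': [38.6, 21.5], 'a': 78, 'm': [495.7, -325.2], 'z': 0.0427, 'n': 657, 'px': [268, 176, 28, 37]}
pick hit False gap mm 21.8 21.5 F 50.0 t 67.5833
place gap 21.5 hit True z 0.0759 t 71.2083
{'c': [403.7, -349.7], 'sz': [38.9, 21.6], 'a': -84, 'm': [404.3, -349.1], 'z': 0.0427, 'n': 670, 'px': [265, 178, 35, 34]}
pick hit False gap mm 21.8 22.0 F 50.0 t 77.05
place gap 21.4 hit True z 0.076 t 80.7917
grip
{'c': [485.9, -7.4], 'sz': [38.8, 21.2], 'a': 84, 'm': [486.2, -7.3], 'z': 0.0945, 'n': 555, 'px': [226, 70, 18, 34]}
{'c': [564.7, -15.8], 'sz': [39.1, 21.4], 'a': 85, 'm': [564.7, -15.7], 'z': 0.0945, 'n': 544, 'px': [286, 77, 19, 34]}
{'c': [643.8, -24.6], 'sz': [38.7, 21.3], 'a': 85, 'm': [643.4, -24.3], 'z': 0.0945, 'n': 548, 'px': [345, 85, 21, 33]}
bar
{'c': [492.1, 53.9], 'sz': [74.9, 21.6], 'a': 84, 'm': [492.3, 54.8], 'z': 0.0646, 'n': 1076, 'px': [231, 6, 20, 67]}
{'c': [571.3, 45.8], 'sz': [74.3, 21.4], 'a': 84, 'm': [571.4, 47.2], 'z': 0.0645, 'n': 1023, 'px': [289, 14, 23, 64]}
{'c': [650.5, 36.7], 'sz': [75.2, 21.7], 'a': 84, 'm': [650.3, 37.7]
[... 1262 characters left out ...]
'sz': [41.8, 16.3], 'a': 84, 'm': [625.9, -21.3], 'z': 0.0467, 'n': 374, 'px': [328, 85, 16, 32]}
{'c': [542.4, -92.3], 'sz': [21.5, 6.1], 'a': 84, 'm': [542.4, -92.1], 'z': 0.0509, 'n': 63, 'px': [276, 143, 6, 15]}
top grips
{'c': [643.2, -24.3], 'sz': [36.6, 20.0], 'a': 88, 'm': [641.9, -27.0], 'z': 0.0952, 'n': 85, 'px': [315, 185, 14, 8]}
{'c': [566.2, -4.3], 'sz': [20.0, 16.7], 'a': 1, 'm': [565.0, -4.2], 'z': 0.095, 'n': 45, 'px': [311, 212, 7, 8]}
{'c': [564.0, -26.4], 'sz': [20.0, 17.2], 'a': 1, 'm': [564.2, -26.4], 'z': 0.0956, 'n': 53, 'px': [319, 213, 7, 8]}
{'c': [486.3, -7.6], 'sz': [38.6, 20.9], 'a': 81, 'm': [486.0, -8.4], 'z': 0.095, 'n': 106, 'px': [308, 241, 15, 9]}
83.4833
```

View pics/t4.png

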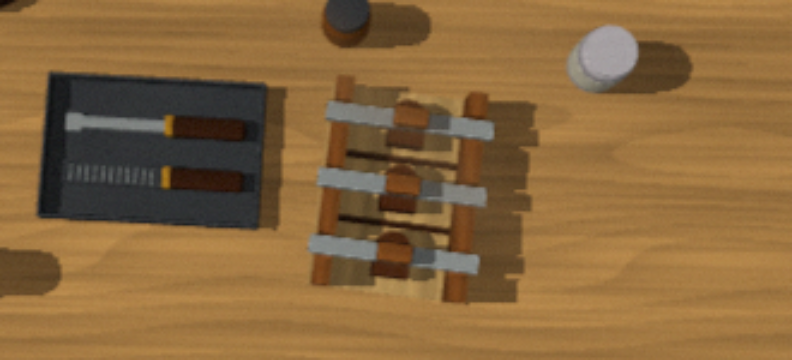

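View pics/b3.png

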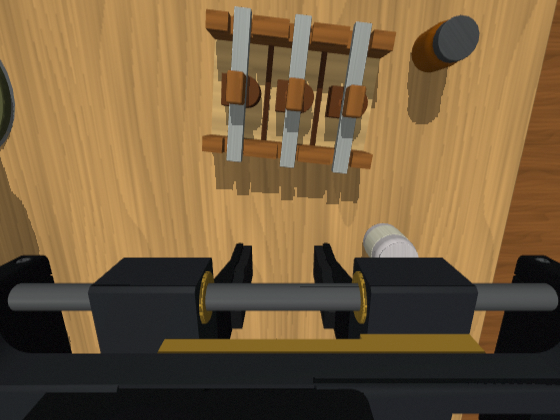

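Both views show the three bars level in their notches, grips up, at about (410,118), (402,187) and (393,254) in the top crop. They are centred, with a heel under each. The rasp and chisel still lie flat in the tray, and the tin and jar are where they were. I'm handing in.

```bash
python3 -c "
from bench import *
print(ticket.job_done())"
```

```text
the job is handed in; nothing more can be done
None
```

The job is handed in at about 84 s: the rasp and chisel lie flat side by side in the tray, all three heel blocks are centred in their own bays, and each has a bar seated level in the notches over it, grip up and centred to about 1 mm.

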